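# Pump up the flat bench pump

### The arm

A 6-joint arm with a two-finger parallel gripper is mounted at the origin on a cart in front of the work surface, level with it; the furniture and walls round the work are solid. World frame = base frame: x ahead of the robot, y to its left, z up, the work surface at z = 0. Lengths are in m, angles in rad, forces in N, time in s.
With the tool pointing down it reaches from about 0.375 to 0.75 m from the base axis. Payload 9 kg.
Tool frame: the origin (TCP) lies on the centre line of the jaws, within the pads' length; the fingertips stand 25 mm ahead of it and the grasp point (between the pads) lies 6 mm ahead of it; z points along the fingers, y is the line along which they close (so a half turn about z gives the same grasp; the last joint's range is limited). The gripper opens to 85 mm and grips with 20 to 120 N. Pads are 22 mm wide; open, the fingers measure 114 mm over their backs; the gripper's body (76 mm by 85 mm) begins 54 mm behind the grasp point. The pads swing forward as they close: fully open they stand 13 mm farther back than shut.
Start: joints at [1.123, 0.104, 0.097, 1.564, 0, 1.353], TCP at [0.137, 0.584, 0.256] pointing down, gripper open.
Joint ranges: [-2.99, 2.99], [-0.84, 1.86], [-1.1, 1.16], [-1.84, 2.11], [-1.51, 1.56], [-3.14, 3.14]. Speed limits (rad/s): [2.22, 2.22, 2.57, 3.14, 3.14, 3.14].

### API

Orientations are given as a unit quaternion [w, x, y, z].
In Python, from plant import env gives the robot as it stands.
- The arm moves only by the shell command python3 -m inch 'ROWS' [FORCE]. ROWS is a JSON object of lists of equal length, an entry for each row: "xyz": the shift along the tool's x, y, z in mm, a list of three; "roll": the turn about the tool's z in rad; "grip": the opening, from 0 (shut) to 1 (fully open). A call has 1 to 5 rows; each row shifts and turns the commanded pose from where the row before left it, along the tool's axes as they then stand; what a row does not reach is not made up. A row lasts 1/12 s, in which the tool goes at most 41.7 mm and 7.16 degrees, less where a joint would pass 70% of its speed; a pose out of reach is approached as far as the arm can. A call with a gripper value outside its range is refused whole. The fingers move at their own pace and stop on an object; FORCE is the grip in N (left out, the last holds). Time passes only in rows, so rows that do not move let the fingers close. It gives the time, the measured TCP pose, the force, the opening and the grip force at its end, in the units of the state.
- env.observe(): the state, without advancing time (a new reading comes with each control period).
- env.get_image(name): name is "side" or "top"; returns a dict with "img" (420x560x3 uint8, red, green, blue), "fx", "fy", "cx", "cy" (pixels), "k1" (the pictures are not rectified: a ray, as slopes to the right and down, at radius r is drawn at 1 + k1 r^2 times it, then the intrinsics apply), "position" and "orientation" of the camera in the world. Camera axes: x right, y down, z forward; pixel columns grow to the right and rows downward; lengths in m; the calibration is good to about 2 mm. A picture is of the moment at which its call begins. There is no depth.
- env.finish_job(): hands the job in; it is judged then, once.
The state is a dict: "time": time; "joint_positions": joint angles; "joint_velocities": joint speeds; "joint_efforts": joint torques, N m; "tcp_pos": TCP position; "eef_rot": TCP orientation; "force": force on the tool from outside, world axes, zero at the start; "torque": the same for the moment, N m; "grip_width": finger opening in m; "gripper_force": force on a finger pad.
Only numpy, scipy, OpenCV 4.12 (cv2) and the standard library are available. Lean on these libraries where they do the work, as an engineer would, in place of code of your own. Each camera call takes 0.05 s, during which the arm holds its last target. There are 200 camera calls.

### The job

Two hand pumps are bolted to the table; on one the steel indicator pin stands fully out, on the other it is still mostly in. Press the plunger of the pump whose pin is in, with full strokes down to the stop and all the way back up, again and again until its pin stands fully out like the other's, then leave the plunger up. Only press from above, grasp nothing, do not touch the pins, do not press the other pump, and leave everything else standing where it is.

Things in the scene. Friction and masses are not known exactly. Their poses are not given: they have to be found in the camera images.
- pump_flat: The pump to be pumped up: the one whose pin is still mostly in. Bench hand pump, bolted down: base plate 70 (x) x 124 (y) x 8 mm, grey block 52x92 on it up to z 58, hose barb at +x. Origin: centre of the plate's underside; z up. Plunger with black mushroom head, 41 wide, at x 0, y +28; black indicator collar, 25 wide, top at z 75, at x 0, y -32, with a steel pin 10 wide in it.
- flat_plunger_top (a point): Centre of the flat top (34 mm across) of its plunger head; 120 mm above the table at rest, 107.5 mm when fully down.
- flat_pin_top (a point): Tip of its indicator pin; 78 mm above the table when in, 123 mm when fully out. 60 mm from the plunger's axis.
- flat_plunger (a joint): m, 0 = up (rest), 0.0125 = pressed straight down to its stop. Spring return: 9 N to start, 12 N at the bottom, plus about 30 N per m/s of speed and about 1 N from the ratchet, so slowly pressed it is fully down at 13 to 15 N; let go, it comes up by itself at up to about 0.3 m/s.
- flat_pin (a joint): m, how far the pin is out. 0 = in (3 mm shows above the collar), 0.045 = fully out (48 mm shows, and a dark ring round its foot). Starts at 0 to 0.018. Each full stroke ratchets it up, on the way back up, to the next click, about 0.009 apart, the last near 0.045; there it stays. Press to the stop and let the plunger come all the way up: strokes under 11 mm may do nothing. 3 to 6 strokes are needed; more do no harm.
- pump_charged: The second pump, of the same make, sizes and frame, already pumped up: its pin stands fully out. To be left alone.
- charged_plunger (a joint): Its plunger, same meaning as flat_plunger; rests at 0.
- charged_pin (a joint): Its pin, same meaning as flat_pin; starts at 0.045.
- lens_post: Bystander: lens ring on a thin post with a slotted black foot, 25x58x95 mm, loose; origin at the centre of its underside.
- objective_can: Bystander: small black canister with a white cap, 36 across, 61 high mm, loose; origin at the centre of its underside.
- oil_dropper: Bystander: brown dropper bottle with a black rubber teat, 29 across, 89 high mm, loose; origin at the centre of its underside.
- screw_jar: Bystander: clear jar of screws with a black lid, 58 across, 56 high mm, loose; origin at the centre of its underside.
- iris_mount: Bystander: iris diaphragm on a black post holder, 25x62x97 mm, loose; origin at the centre of its underside.
- beam_block: Bystander: black folded plate on a round foot, 40x51x72 mm, loose; origin at the centre of its underside.
- post_75: Bystander: bare steel post standing upright, 13 across, 75 high mm, loose; origin at the centre of its underside.
Things that resemble listed ones, but are neither listed nor needed, are in the scene too. Leave any green or orange look-alike of the pump_flat alone.

How it is judged:
By the outcome, as a careful person would: the job done as asked, in the order asked, and still so for the second after the job is handed in, with the robot touching nothing.
It also fails if it takes over 35 s, if anything falls off the work surface, if the arm or the gripper's body presses on something with over 40 N, if the wrist force passes 120 N, or if a joint passes its speed limit or range.

## Working session

There is one attempt and no reset: what is moved stays moved. The work goes in short steps, Python scripts to look and compute and a shell command to move; the robot and the scene stay as the last step left them, time stands still between calls to the robot, and variables do not carry over. Pictures are saved under pics/ and viewed, at most 10 in all, crops included, and the job is handed in when it is done.

```bash
mkdir -p pics; python3 - <<'E'
from plant import env
import cv2
for n in("side","top"):
    d=env.get_image(n);cv2.imwrite(f"pics/{n}0.png",cv2.cvtColor(d["img"],cv2.COLOR_RGB2BGR))
    print({k:v for k,v in d.items() if k!="img"})
s=env.observe();print(s["time"],s["tcp_pos"],s["eef_rot"],s["force"],s["grip_width"])
E
```

```text
{'fx': 516.8901892854918, 'fy': 516.8901892854918, 'cx': 278.555628350014, 'cy': 205.55940597434736, 'k1': -0.03490499361363198, 'position': array([0.17704904, 1.20793706, 0.61142887]), 'orientation': array([ 0.08559574, -0.14894632,  0.8138629 , -0.55508157])}
{'fx': 462.8182824629195, 'fy': 462.8182824629195, 'cx': 280.3536914168113, 'cy': 217.0100558832977, 'k1': -0.14104439085605144, 'position': array([0.4999639 , 0.00447223, 1.3419277 ]), 'orientation': array([ 0.03791583, -0.70323995,  0.70959758, -0.02207328])}
0.1 [0.13654685 0.58397786 0.25558265] [-2.10491079e-04  1.14654539e-01  9.93405231e-01 -5.82637711e-04] [ 0.41631962 -0.96666092  0.63232444] 0.08571115433727383
```

View pics/side0.png

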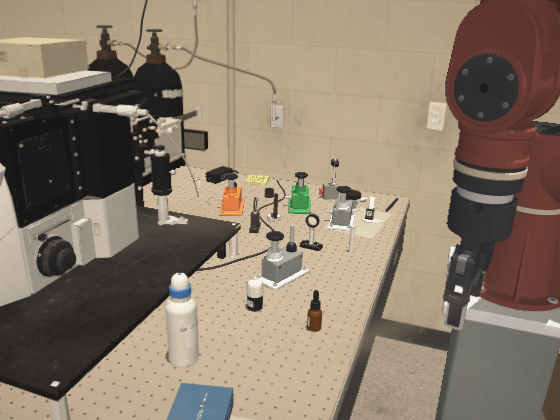

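View pics/top0.png

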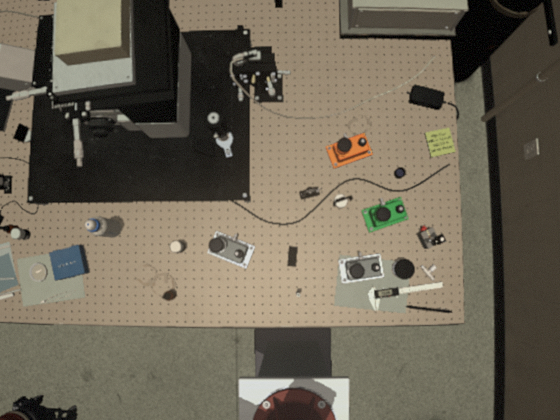

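Grey pumps are at top (231,249) / side (281,262), and at top (361,268) / side (343,208). Green (385,214) and orange (349,149) are look-alikes. I'll enlarge both grey pumps to compare their pins.

```bash
python3 - <<'E'
import cv2,numpy as np
s=cv2.imread("pics/side0.png");t=cv2.imread("pics/top0.png")
r=lambda im,x,y,w,h:cv2.resize(im[y:y+h,x:x+w],(400,300),interpolation=cv2.INTER_CUBIC)
cv2.imwrite("pics/crop0.png",np.vstack([np.hstack([r(s,240,222,84,63),r(s,306,175,84,63)]),np.hstack([r(t,195,220,72,54),r(t,326,240,72,54)])]))
E
```

```text
(no output)
```

View pics/crop0.png

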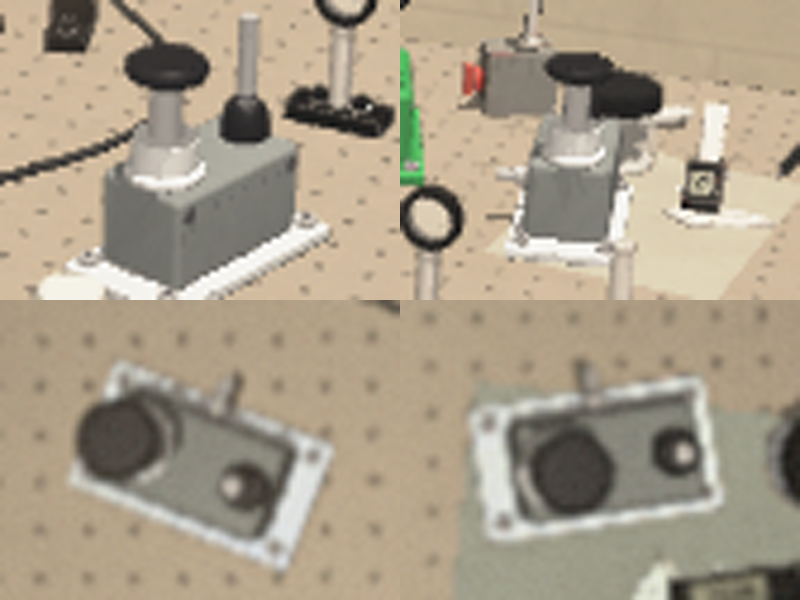

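The first grey pump (top 231,249) shows its pin fully out, so it is the charged one. The second (top 361,268) shows no tall pin, and its tip sits at collar level, so it is pump_flat. Its head is at top ≈(357,270.6), collar ≈(376.4,267), and side head top ≈(343.8,188).

```bash
cat > h.py <<'E'
import numpy as np,cv2
from scipy.spatial.transform import Rotation as R
def ray(d,u,v):
    K=np.array([[d["fx"],0,d["cx"]],[0,d["fy"],d["cy"]],[0,0,1.]])
    p=cv2.undistortPoints(np.array([[[u,v]]],float),K,np.array([d["k1"],0,0,0.]))[0,0]
    return np.array(d["position"]),R.from_quat(d["orientation"],scalar_first=True).apply([*p,1])
def plane(d,u,v,z):
    o,r=ray(d,u,v);return o+r*(z-o[2])/r[2]
E
python3 - <<'E'
from h import *
from plant import env
t=env.get_image("top");s=env.get_image("side")
g=cv2.cvtColor(t["img"],cv2.COLOR_RGB2GRAY)
m=(g[255:287,338:390]<75).astype(np.uint8)
n,l,st,c=cv2.connectedComponentsWithStats(m)
for i in range(1,n):
    if st[i,4]>15: print(st[i]+[338,255,0,0,0],c[i]+[338,255])
H=plane(t,357,270.6,.118);C=plane(t,376.4,267,.075)
print("head",H,"collar",C,np.linalg.norm((H-C)[:2]))
print("side head",plane(s,343.8,188.5,.12))
# two-ray
(o1,r1),(o2,r2)=ray(t,357,270.6),ray(s,343.8,188.5)
a=np.linalg.lstsq(np.c_[r1,-r2],o2-o1,rcond=None)[0];print(o1+a[0]*r1,o2+a[1]*r2)
E
```

```text
[350 263  14  16 167] [356.54491018 270.4011976 ]
[372 263   7   9  36] [374.36111111 266.75      ]
head [ 0.46053885 -0.16930077  0.118     ] collar [ 0.46823949 -0.22884046  0.075     ] 0.06003560753006927
side head [ 0.45667858 -0.15843933  0.12      ]
[ 0.46046701 -0.16961745  0.11576959] [ 0.45903306 -0.1699442   0.11586217]
```

```bash
python3 -m inch '{"xyz":[[-26,-20,0],[-26,-20,0],[-26,-20,0],[-26,-20,0],[-26,-20,0]],"roll":[0,0,0,0,0],"grip":[0,0,0,0,0]}'
python3 -m inch '{"xyz":[[-26,-20,0],[-26,-20,0],[-26,-20,0],[-26,-20,0],[-26,-20,0]],"roll":[0,0,0,0,0],"grip":[0,0,0,0,0]}'
python3 -m inch '{"xyz":[[-25,-20,0],[-25,-20,0],[-25,-20,0],[-25,-20,0],[-25,-20,0]],"roll":[0,0,0,0,0],"grip":[0,0,0,0,0]}'
```

```text
time: 0.62
tcp_pos: [0.241, 0.456, 0.2561]
eef_rot: [-0.0, 0.114, 0.993, -0.0]
force: [1.0, 0.5, 0.6]
grip_width: 0.0255
gripper_force: 0.0
time: 1.03
tcp_pos: [0.3449, 0.3289, 0.2563]
eef_rot: [0.0, 0.115, 0.993, 0.0]
force: [0.4, -0.1, -0.2]
grip_width: 0.0
gripper_force: 0.0
time: 1.45
tcp_pos: [0.4439, 0.203, 0.2563]
eef_rot: [0.0, 0.115, 0.993, 0.0]
force: [0.6, 0.5, -0.4]
grip_width: -0.0003
gripper_force: 0.0
```

```bash
python3 -m inch '{"xyz":[[-10,-36,0],[-10,-36,0],[-10,-36,0],[-10,-36,0],[-10,-36,0]],"roll":[0,0,0,0,0],"grip":[0,0,0,0,0]}'
python3 -m inch '{"xyz":[[-10,-36,0],[-10,-36,0],[-10,-36,0],[-10,-36,0],[-10,-35,0]],"roll":[0,0,0,0,0],"grip":[0,0,0,0,0]}'
python3 -m inch '{"xyz":[[0,0,20],[0,0,20],[0,0,20],[0,0,0]],"roll":[0,0,0,0],"grip":[0,0,0,0]}'
python3 - <<'E'
from h import *
from plant import env
for n,x,y,w,h in(("side",290,140,110,82),("top",310,220,110,82)):
    d=env.get_image(n);im=cv2.cvtColor(d["img"],cv2.COLOR_RGB2BGR)
    cv2.imwrite(f"pics/{n}1.png",im)
    a=cv2.resize(im[y:y+h,x:x+w],(400,300),interpolation=cv2.INTER_CUBIC)
    b=a if n=="side" else np.hstack([b,a]);
    if n=="side": b=a
cv2.imwrite("pics/c1.png",b)
E
```

```text
time: 1.87
tcp_pos: [0.4506, 0.0161, 0.2563]
eef_rot: [0.0, 0.115, 0.993, 0.0]
force: [2.1, 0.3, 0.1]
grip_width: 0.0001
gripper_force: 0.0
time: 2.28
tcp_pos: [0.4584, -0.1699, 0.2563]
eef_rot: [0.0, 0.115, 0.993, -0.0]
force: [0.5, 0.1, -0.4]
grip_width: -0.0001
gripper_force: 0.0
time: 2.62
tcp_pos: [0.4572, -0.1671, 0.1923]
eef_rot: [-0.002, 0.115, 0.993, 0.001]
force: [-0.7, 0.5, -1.1]
grip_width: 0.0001
gripper_force: 0.0
```

View pics/c1.png

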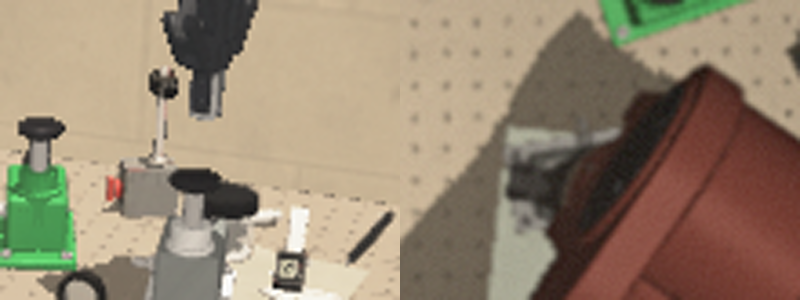

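The crop shows the shut fingertips at side ≈(346.9,171.4), above the black head at ≈(343.6,188). The arm hides the pump in the top view. I'll compare the side rays.

```bash
python3 - <<'E'
from h import *
from plant import env
d=env.get_image("side")
def proj(p):
    q=R.from_quat(d["orientation"],scalar_first=True).inv().apply(np.array(p)-d["position"])
    x=q[:2]/q[2];x=x*(1+d["k1"]*(x@x));return x*d["fx"]+[d["cx"],d["cy"]]
s=env.observe();print(s["tcp_pos"])
print("tip",proj(s["tcp_pos"]-[0,0,.025]),"head",proj([.4605,-.1693,.12]))
E
```

```text
[ 0.45897702 -0.1678873   0.19726532]
tip [345.09786977 169.89961284] head [343.35164578 187.13731483]
```

```bash
python3 -m inch '{"xyz":[[-2,-1,20],[0,0,20],[0,0,5],[0,0,0]],"roll":[0,0,0,0],"grip":[0,0,0,0]}'
python3 -m inch '{"xyz":[[0,0,6],[0,0,6],[0,0,6],[0,0,0],[0,0,0]],"roll":[0,0,0,0,0],"grip":[0,0,0,0,0]}'
```

```text
time: 3.1
tcp_pos: [0.4603, -0.1689, 0.1512]
eef_rot: [-0.0, 0.114, 0.993, 0.0]
force: [0.4, 0.4, 0.4]
grip_width: 0.0
gripper_force: 0.0
time: 3.52
tcp_pos: [0.4616, -0.1699, 0.1354]
eef_rot: [0.001, 0.115, 0.993, -0.001]
force: [-1.3, 1.6, 9.7]
grip_width: 0.0001
gripper_force: 4.9
```

```bash
python3 -m inch '{"xyz":[[0,0,2],[0,0,0],[0,0,0]],"roll":[0,0,0],"grip":[0,0,0]}'
python3 -m inch '{"xyz":[[0,0,2],[0,0,0],[0,0,0]],"roll":[0,0,0],"grip":[0,0,0]}'
```

```text
time: 3.77
tcp_pos: [0.4616, -0.1699, 0.1336]
eef_rot: [0.002, 0.115, 0.993, -0.001]
force: [-1.7, 1.5, 10.3]
grip_width: 0.0
gripper_force: 5.1
time: 4.02
tcp_pos: [0.4617, -0.17, 0.1325]
eef_rot: [0.002, 0.115, 0.993, -0.001]
force: [-3.9, 3.6, 16.9]
grip_width: 0.0001
gripper_force: 8.5
```

```bash
python3 -m inch '{"xyz":[[0,0,1],[0,0,0],[0,0,0]],"roll":[0,0,0],"grip":[0,0,0]}'
python3 -m inch '{"xyz":[[0,0,-10],[0,0,-12],[0,0,0],[0,0,0]],"roll":[0,0,0,0],"grip":[0,0,0,0]}'
python3 -m inch '{"xyz":[[0,0,8],[0,0,7],[0,0,7],[0,0,0],[0,0,0]],"roll":[0,0,0,0,0],"grip":[0,0,0,0,0]}'
```

```text
time: 4.27
tcp_pos: [0.4617, -0.17, 0.1324]
eef_rot: [0.002, 0.115, 0.993, -0.001]
force: [-7.8, 5.0, 25.8]
grip_width: -0.0002
gripper_force: 12.5
time: 4.6
tcp_pos: [0.4611, -0.1697, 0.1512]
eef_rot: [0.001, 0.115, 0.993, -0.0]
force: [-0.2, 0.0, 0.2]
grip_width: -0.0001
gripper_force: 0.0
time: 5.02
tcp_pos: [0.4616, -0.17, 0.1323]
eef_rot: [0.002, 0.114, 0.993, -0.001]
force: [-10.9, 6.3, 41.4]
grip_width: 0.0004
gripper_force: 21.0
```

```bash
python3 -m inch '{"xyz":[[0,0,-10],[0,0,-12],[0,0,0],[0,0,0]],"roll":[0,0,0,0],"grip":[0,0,0,0]}'
python3 -m inch '{"xyz":[[0,0,6],[0,0,6],[0,0,7],[0,0,0],[0,0,0]],"roll":[0,0,0,0,0],"grip":[0,0,0,0,0]}'
```

```text
time: 5.35
tcp_pos: [0.4605, -0.1693, 0.1497]
eef_rot: [-0.0, 0.115, 0.993, 0.0]
force: [-0.2, 0.1, 0.4]
grip_width: -0.0002
gripper_force: 0.0
time: 5.77
tcp_pos: [0.4611, -0.1696, 0.1324]
eef_rot: [0.001, 0.115, 0.993, -0.0]
force: [-3.4, 2.8, 19.9]
grip_width: 0.0001
gripper_force: 10.2
```

Three full strokes down so far. Up 22 / down 21 should hold about 20–25 N; I'll continue one stroke at a time.

```bash
python3 -m inch '{"xyz":[[0,0,-10],[0,0,-12],[0,0,0],[0,0,0]],"roll":[0,0,0,0],"grip":[0,0,0,0]}'
python3 -m inch '{"xyz":[[0,0,7],[0,0,7],[0,0,7],[0,0,0],[0,0,0]],"roll":[0,0,0,0,0],"grip":[0,0,0,0,0]}'
python3 -m inch '{"xyz":[[0,0,-10],[0,0,-12],[0,0,0],[0,0,0]],"roll":[0,0,0,0],"grip":[0,0,0,0]}'
```

```text
time: 6.1
tcp_pos: [0.4606, -0.1694, 0.153]
eef_rot: [0.0, 0.115, 0.993, 0.0]
force: [-0.4, 0.0, 0.3]
grip_width: -0.0002
gripper_force: 0.0
time: 6.52
tcp_pos: [0.4609, -0.1695, 0.1325]
eef_rot: [0.001, 0.115, 0.993, -0.0]
force: [-1.2, 0.7, 12.5]
grip_width: -0.0001
gripper_force: 6.6
time: 6.85
tcp_pos: [0.4607, -0.1694, 0.1545]
eef_rot: [0.0, 0.115, 0.993, -0.0]
force: [0.6, 1.2, -0.9]
grip_width: 0.0002
gripper_force: 0.0
```

```bash
python3 -m inch '{"xyz":[[0,0,8],[0,0,8],[0,0,8],[0,0,0],[0,0,0]],"roll":[0,0,0,0,0],"grip":[0,0,0,0,0]}'
python3 -m inch '{"xyz":[[0,0,-10],[0,0,-12],[0,0,0],[0,0,0]],"roll":[0,0,0,0],"grip":[0,0,0,0]}'
python3 -m inch '{"xyz":[[0,0,7],[0,0,7],[0,0,7],[0,0,0],[0,0,0]],"roll":[0,0,0,0,0],"grip":[0,0,0,0,0]}'
python3 -m inch '{"xyz":[[0,0,-10],[0,0,-12],[0,0,0],[0,0,0]],"roll":[0,0,0,0],"grip":[0,0,0,0]}'
```

```text
time: 7.27
tcp_pos: [0.4615, -0.1699, 0.1324]
eef_rot: [0.002, 0.115, 0.993, -0.001]
force: [-4.3, 3.5, 24.9]
grip_width: -0.0002
gripper_force: 12.7
time: 7.6
tcp_pos: [0.4604, -0.1692, 0.1517]
eef_rot: [-0.0, 0.115, 0.993, 0.0]
force: [-1.1, -0.1, 0.3]
grip_width: 0.0
gripper_force: 0.0
time: 8.02
tcp_pos: [0.461, -0.1696, 0.1324]
eef_rot: [0.001, 0.115, 0.993, -0.0]
force: [-4.2, 2.7, 21.2]
grip_width: 0.0001
gripper_force: 10.8
time: 8.35
tcp_pos: [0.4603, -0.1692, 0.1525]
eef_rot: [-0.0, 0.115, 0.993, 0.0]
force: [1.5, -0.6, -0.8]
grip_width: -0.0002
gripper_force: 0.0
```

```bash
python3 -m inch '{"xyz":[[0,0,8],[0,0,7],[0,0,7],[0,0,0],[0,0,0]],"roll":[0,0,0,0,0],"grip":[0,0,0,0,0]}'
python3 -m inch '{"xyz":[[0,0,-10],[0,0,-12],[0,0,0],[0,0,-30],[0,0,-35]],"roll":[0,0,0,0,0],"grip":[0,0,0,0,0]}'
python3 -m inch '{"xyz":[[0,0,-35],[10,35,0],[10,36,0],[10,36,0],[10,36,0]],"roll":[0,0,0,0,0],"grip":[0,0,0,0,0]}'
python3 -m inch '{"xyz":[[10,35,0],[10,36,0],[0,0,0]],"roll":[0,0,0],"grip":[0,0,0]}'
python3 - <<'E'
from h import *
from plant import env
b=[]
for n,x,y,w,h in(("side",306,165,84,63),("top",326,240,72,54)):
    im=cv2.cvtColor(env.get_image(n)["img"],cv2.COLOR_RGB2BGR)
    cv2.imwrite(f"pics/{n}2.png",im)
    b.append(cv2.resize(im[y:y+h,x:x+w],(400,300),interpolation=cv2.INTER_CUBIC))
cv2.imwrite("pics/c2.png",np.hstack(b))
E
```

```text
time: 8.77
tcp_pos: [0.4611, -0.1696, 0.1325]
eef_rot: [0.001, 0.115, 0.993, -0.001]
force: [-3.7, 2.7, 22.5]
grip_width: -0.0
gripper_force: 10.9
time: 9.18
tcp_pos: [0.4587, -0.168, 0.2151]
eef_rot: [-0.003, 0.115, 0.993, 0.002]
force: [0.3, -0.2, 0.7]
grip_width: 0.0001
gripper_force: 0.0
time: 9.6
tcp_pos: [0.4534, -0.0195, 0.2518]
eef_rot: [-0.001, 0.115, 0.993, 0.0]
force: [0.8, -0.7, 0.7]
grip_width: -0.0002
gripper_force: 0.0
time: 9.85
tcp_pos: [0.4495, 0.058, 0.2519]
eef_rot: [-0.001, 0.112, 0.994, 0.001]
force: [-0.0, 0.9, -0.0]
grip_width: 0.0
gripper_force: 0.0
```

View pics/c2.png

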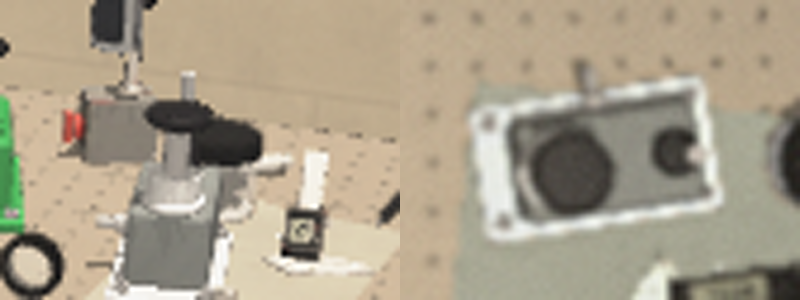

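View pics/top2.png

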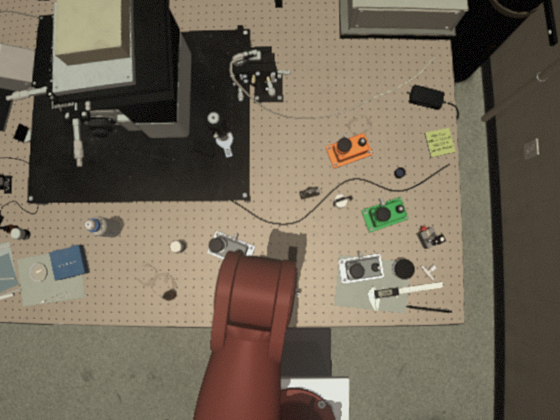

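The steel tip now stands at side ≈(345.3,180.3) behind the head, and at top ≈(379.5,267.9), moved outward. The head is back up and nothing else has moved. I'll check the tip height from the two views.

```bash
python3 - <<'E'
from h import *
from plant import env
t=env.get_image("top");s=env.get_image("side")
for a_,b_ in(((379.5,267.9),(345.3,180.3)),((357,270.6),(343.5,188.5))):
    (o1,r1),(o2,r2)=ray(t,*a_),ray(s,*b_)
    a=np.linalg.lstsq(np.c_[r1,-r2],o2-o1,rcond=None)[0];print(o1+a[0]*r1,o2+a[1]*r2)
q=R.from_quat(s["orientation"],scalar_first=True).inv()
for z in(.105,.114,.123):
    p=q.apply(np.array([.468,-.229,z])-s["position"]);print(z,p[:2]/p[2]*s["fx"]+[s["cx"],s["cy"]])
E
```

```text
[ 0.46691726 -0.22851054  0.12121653] [ 0.46834358 -0.22818696  0.12111616]
[ 0.46046682 -0.16961828  0.11576372] [ 0.45986294 -0.16975629  0.11580277]
0.105 [345.11949353 185.34957427]
0.114 [345.34259006 182.48831137]
0.123 [345.56665502 179.61462816]
```

The tip triangulates to about 0.121 m, where the known 0.120 head reads 0.116. So the pin is fully out and the plunger is up, after 7 strokes.

```bash
python3 -c "
from plant import env
print(env.finish_job())"
```

```text
the job is handed in; nothing more can be done
None
```

I pressed pump_flat's plunger seven times to the stop; its pin now measures fully out, the plunger is up, I saw nothing else moved, and the job is handed in; one stroke briefly read 41 N at the wrist (through the fingertips), the other six 12 to 26 N.

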